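Restock the tape holders on the packing bench

ROBOT

A 7-joint arm with a two-finger parallel gripper is mounted at the origin on the work surface. World frame = base frame: x ahead of the robot, y to its left, z up, the work surface at z = 0. Lengths are in mm, angles in rad, forces in N, time in s.
With the tool pointing down it reaches from about 425 to 875 mm from the base axis. Payload 4.7 kg.
Tool frame: the origin (TCP) lies where the fingers leave the gripper's body, on its centre line; the fingertips stand 70 mm ahead of it and the grasp point (between the pads) lies arm.pinch_z ahead of it (arm.pinch_z is the distance from the TCP to the grasp point, in mm); x points along the fingers, y is the direction in which the jaws open and shut, and the axes are right-handed (so a half turn about x gives the same grasp; the last joint's range is limited). The gripper opens to 87 mm and grips with 3 to 60 N. Pads are 19 mm wide; open, the fingers measure 117 mm over their backs; the gripper's body (75 mm by 190 mm) begins 51 mm behind the grasp point.
Start: joints at [1.12, 0.321, -0.07, 1.45, 0.023, 1.371, -0.057], TCP at [291.343, -581.066, 292.287] pointing down, gripper open.
Joint ranges: [-2.86, 2.86], [-0.3, 2.09], [-1.38, 1.24], [0.06, 2.45], [-1.56, 4.7], [0.09, 2.05], [-2.69, 2.69]. Speed limits (rad/s): [2.57, 2.57, 3.14, 3.14, 3.14, 3.14, 3.14].

INTERFACE

Orientations are given as a rotation vector (axis times angle).
In Python, from cell import arm gives the robot as it stands. The module is installed in compiled form; this text tells all that it offers.
- The arm moves only by the tool apply_moves, never from a script. Its arguments are lists of equal length, an entry for each row: "xyz": the shift along the tool's x, y, z each as a share of 0.03 m, from -1 to 1, a list of three; "rotation": the turn, a rotation vector about the tool's x, y, z each as a share of 0.1 rad, from -1 to 1, a list of three. In form: {"xyz": [[x, y, z], ...], "rotation": [[rx, ry, rz], ...]}. A call has 1 to 10 rows; each row shifts and turns the commanded pose from where the row before left it, along the tool's axes as they then stand; what a row does not reach is not made up. A row lasts 1/8 s, in which the tool goes at most 62.5 mm and 10.7 degrees, less where a joint would pass 70% of its speed; a pose out of reach is approached as far as the arm can. A call with a number of a shift or a turn outside -1 to 1 is refused whole. A call with a gripper value outside its range is refused whole. "grip" is the opening, from -1 (shut) to 1 (fully open), set as the call begins (left out, the last holds). The fingers move at their own pace and stop on an object; "squeeze" is the grip in N (left out, the last holds). Time passes only in rows, so rows that do not move let the fingers close. It gives the time, the measured TCP pose, the force and the opening at its end, in the units of the state.
- arm.get_obs(): the state, without advancing time (a new reading comes with each control period).
- arm.get_image(name): name is "scene" or "top" or "wrist"; returns a dict with "color" (384x512x3 uint8, red, green, blue), "vertical_fov" (degrees; the focal length in pixels is half the picture's height over the tangent of half this angle, whatever the lens; pixels are square), "cx", "cy" (the principal point, pixels), "world_to_cam" (4x4, takes a point from world to camera coordinates). Camera axes: x right, y down, z forward; pixel columns grow to the right and rows downward; lengths in mm; the calibration is good to about 2 mm. The wrist camera is an equidistant fisheye: a pixel r from the principal point sees the ray r / f radians off the axis. A picture is of the moment at which its call begins. There is no depth.
- arm.job_done(): hands the job in, once; it reports no verdict.
The state is a dict: "clock": time; "q": joint angles; "joint_vel": joint speeds; "tau": joint torques, N m; "ee_pos": TCP position; "orientation": TCP orientation; "wrist_force": force on the tool from outside, world axes, zero at the start; "wrist_torque": the same for the moment, N m; "width": finger opening in mm.
Only numpy, scipy, OpenCV 4.12 (cv2) and the standard library are available. Lean on these libraries where they do the work, as an engineer would, in place of code of your own. Each camera call takes 0.05 s, during which the arm holds its last target. There are 200 camera calls.

TASK

Put the four tape rolls away on the two post holders: the two full (large-diameter) rolls on the holder with the square base, the two part-used (small-diameter) rolls on the holder with the round base. On each holder the wide (tall) roll goes at the bottom and the narrow one lies flat on top of it, with the post through their holes. Leave the parts bin, the tape dispenser and the cutter where they are.

Things in the scene. Friction and masses are not known exactly. Their poses are not given: they have to be found in the camera images.
- full_wide_center (a point): the wide full roll of pale tan packing tape on a brown cardboard core, lying flat on the table (hole upward): a ring 64 mm in outside diameter and 48 mm high, with a straight hole 34 mm in diameter right through it. The point is the centre of the ring, half-way up (24 mm above its underside); z is the axis of the hole
- full_narrow_center (a point): the narrow full roll of pale tan packing tape on a brown cardboard core, lying flat on the table (hole upward): a ring 64 mm in outside diameter and 25 mm high, with a straight hole 34 mm in diameter right through it. The point is the centre of the ring, half-way up (12.5 mm above its underside); z is the axis of the hole
- used_wide_center (a point): the wide part-used roll of pale tan packing tape on a brown cardboard core, lying flat on the table (hole upward): a ring 50 mm in outside diameter and 48 mm high, with a straight hole 34 mm in diameter right through it. The point is the centre of the ring, half-way up (24 mm above its underside); z is the axis of the hole
- used_narrow_center (a point): the narrow part-used roll of pale tan packing tape on a brown cardboard core, lying flat on the table (hole upward): a ring 50 mm in outside diameter and 25 mm high, with a straight hole 34 mm in diameter right through it. The point is the centre of the ring, half-way up (12.5 mm above its underside); z is the axis of the hole
- square_holder: tape holder with a SQUARE dark steel base plate, 84 x 84 mm and 8 mm thick, and in the plate's middle an upright aluminium post 14 mm in diameter with a tapered tip, whose top is 72 mm above the table (64 mm above the plate). Origin: on the table, under the post; z points up along the post. It is fixed to the table
- round_holder: tape holder with a ROUND dark steel base plate, 84 mm in diameter and 8 mm thick, and in the plate's middle an upright aluminium post 14 mm in diameter with a tapered tip, whose top is 72 mm above the table (64 mm above the plate). Origin: on the table, under the post; z points up along the post. It is fixed to the table
- parts_bin: small blue open parts bin with bolts in it, 130 x 80 x 50 mm. Bystander: not part of the job, to be left where it is. Origin: centre of its underside; its length lies along its x axis
- dispenser: bench tape dispenser, grey and black on a dark steel plate, 150 x 55 x 51 mm. Bystander: not part of the job, to be left where it is. Origin: centre of its underside; its length lies along its x axis
- cutter: black hand cutter lying flat, 145 mm long, 24 mm wide, 17 mm high. Bystander: not part of the job, to be left where it is. Origin: centre of its underside (of the handle; the blade points along +x)
Not all that is in view belongs to the job. Leave any yellow look-alike of the part that bears full_wide_center alone.

How it is judged:
By the outcome, as a careful person would: the job done as asked, in the order asked, and still so for the second after the job is handed in, with the robot touching nothing.
It also fails if it takes over 120 s, if anything falls off the work surface, if the arm or the gripper's body presses on something with over 40 N, if the wrist force passes 120 N, or if a joint passes its speed limit or range.

## Working session

There is one attempt and no reset: what is moved stays moved. The work goes in short steps, Python scripts to look and compute and a tool call to move; the robot and the scene stay as the last step left them, time stands still between calls to the robot, and variables do not carry over. Pictures are saved under pics/ and viewed, about 12 in all and at most 16, crops included, and the job is handed in when it is done.

Besides the shell and the picture viewer there is one more tool, called after ">>>" as name(argument=value, ...) on one line, values as JSON. apply_moves: Moves the arm, as the interface text tells. Shift numbers are shares of 0.03 m and turn numbers shares of 0.1 rad, none past 1 either way. Its arguments: {"type":"object","properties":{"xyz":{"type":"array","items":{"type":"array","items":{"type":"number","minimum":-1,"maximum":1}}},"rotation":{"type":"array","items":{"type":"array","items":{"type":"number","minimum":-1,"maximum":1}}},"grip":{"type":"number"},"squeeze":{"type":"number"}},"required":["xyz","rotation"]}

```bash
mkdir -p pics
cat > h.py <<'E'
import numpy as np, cv2
from cell import arm
def grab(n,fn):
    d=arm.get_image(n); cv2.imwrite('pics/'+fn,d['color'][:,:,::-1]); 
    np.savez('pics/'+fn+'.npz',**{k:np.array(v) for k,v in d.items()}); return d
def load(fn): return dict(np.load('pics/'+fn+'.npz'))
def ray(d,u,v,fish=False):
    f=384/2/np.tan(np.radians(float(d['vertical_fov']))/2)
    x,y=u-float(d['cx']),v-float(d['cy'])
    if fish:
        r=np.hypot(x,y)+1e-9; t=r/f; c=np.array([x/r*np.sin(t),y/r*np.sin(t),np.cos(t)])
    else: c=np.array([x/f,y/f,1])
    T=d['world_to_cam']; R=T[:3,:3]; return -R.T@T[:3,3], R.T@c
def onz(d,u,v,z,fish=False):
    o,r=ray(d,u,v,fish); return o+r*(z-o[2])/r[2]
def proj(d,p,fish=False):
    f=384/2/np.tan(np.radians(float(d['vertical_fov']))/2)
    c=d['world_to_cam']@np.append(p,1); 
    if fish:
        r=np.hypot(c[0],c[1]); t=np.arctan2(r,c[2]); return np.array([c[0]/r*t*f+d['cx'],c[1]/r*t*f+d['cy']])
    return np.array([c[0]/c[2]*f+d['cx'],c[1]/c[2]*f+d['cy']])
E
python3 - <<'E'
from h import *
for n in("top","scene"):
    d=grab(n,n+"0.png"); print(n,d['vertical_fov'],ray(d,d['cx'],d['cy']))
a=cv2.imread('pics/top0.png')
cv2.imwrite('pics/top0b.png',cv2.resize(a,(800,600),interpolation=2))
print(arm.get_obs(),arm.pinch_z)
E
```

```text
top 51.66886202099466 (array([ 416.33338328, -104.2175727 , 1051.12338407]), array([ 0.16583966,  0.00892649, -0.98611233]))
scene 53.465314543685864 (array([1047.56177532, -392.47155155,  805.47812992]), array([-0.49706892,  0.32969124, -0.80263702]))
{'clock': 0.1, 'q': array([ 1.12010695,  0.32175349, -0.07007379,  1.45157177,  0.02260561,
        1.37076794, -0.05689196]), 'joint_vel': array([-4.39428548e-05, -1.70175778e-03, -1.20097895e-03, -3.44584671e-03,
       -1.16861744e-03,  4.46158620e-04,  1.18334844e-03]), 'tau': array([-1.53230934e-05, -4.92569518e+01, -4.05432070e-01, -3.13398242e+01,
       -6.41608355e-02,  3.94974451e-02,  9.80942559e-05]), 'ee_pos': array([ 291.14013311, -580.73344132,  291.25825976]), 'orientation': array([ 1.96292278,  0.46636822, -1.96391691]), 'wrist_force': array([0.07855324, 0.70450794, 0.1408811 ]), 'wrist_torque': array([ 0.02088585, -0.05419592, -0.0210595 ]), 'width': 86.97573286660212} 51.0
```

View pics/top0b.png

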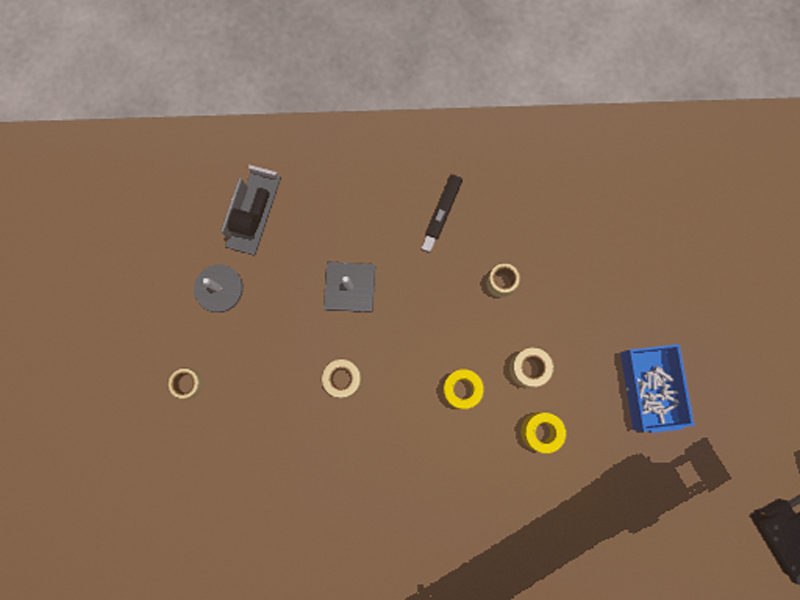

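View pics/scene0.png

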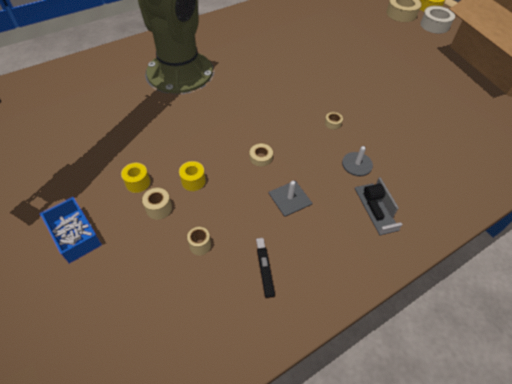

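Rolls in the top view (800x600): full wide (533,367), used wide (504,280), full narrow (341,378) and used narrow (184,383). The rolls at (463,389) and (545,433) are the yellow look-alikes, which I'll leave. The square holder is at (350,287) and the round one at (218,288).

Run:
```python
from h import *
d=load('top0.png'); im=d['color']; hsv=cv2.cvtColor(im,cv2.COLOR_RGB2HSV)
s=0.64
def rough(n,u,v,z): print(n,onz(d,u*s,v*s,z).round(1))
m=((hsv[...,2]>165)&(hsv[...,1]<140)&(hsv[...,1]>45)).astype('uint8')
for n,u,v,z,D in (('FW',533,367,48,64),('UW',504,280,48,50),('FN',341,378,25,64),('UN',184,383,25,50)):
    k=np.zeros_like(m); cv2.circle(k,(int(u*s),int(v*s)),18,1,-1); k*=m
    p=cv2.findNonZero(k); e=cv2.fitEllipse(cv2.convexHull(p))
    c=onz(d,*e[0],z); mm=np.linalg.norm(onz(d,e[0][0]+1,e[0][1],z)-c)
    print(n,np.array(e[0])/s,c.round(1),'diam',np.array(e[1])*mm,D,'r',np.hypot(*c[:2]))
# plates: dark grey low saturation
g=((hsv[...,1]<60)&(hsv[...,2]<110)).astype('uint8')
for n,u,v in (('SQ',350,287),('RD',218,288)):
    k=np.zeros_like(m); cv2.circle(k,(int(u*s),int(v*s)),24 if n=='SQ' else 17,1,-1); k*=g
    p=cv2.findNonZero(k); h=cv2.convexHull(p); r=cv2.minAreaRect(h); print(n,r,onz(d,*r[0],8).round(1))
for n,u,v in(('SQtip',345,279),('RDtip',206,281)): rough(n,u,v,70)
rough('SQbase',350,287,8);rough('RDbase',218,288,8)
for n,u,v in(('bin',657,390),('disp',250,210),('cut',443,212),('Y1',463,389),('Y2',545,433)): rough(n,u,v,48 if n[0]=='Y' else 10)
```

```text
FW [532.94625282 366.4087534 ] [ 477.6 -292.2   48. ] diam [61.64060839 63.31115528] 64 r 559.8709053031921
UW [504.12130356 277.29172707] [ 625.3 -253.5   48. ] diam [46.7265375  48.84039818] 50 r 674.7293076952076
FN [340.45727253 377.78513432] [468.9  21.   25. ] diam [61.65524258 63.07372446] 64 r 469.3300950964666
UN [182.36978054 382.78086185] [467.7 282.6  25. ] diam [47.3407001 50.3357804] 50 r 546.4424876364058
SQ ((223.1858673095703, 183.21241760253906), (30.997854232788086, 30.864816665649414), 3.814074993133545) [625.6   7.6   8. ]
RD ((139.0, 184.5), (29.0, 30.0), 90.0) [628.7 234.4   8. ]
SQtip [625.4   6.9  70. ]
RDtip [628.6 232.8  70. ]
SQbase [624.3   5.5   8. ]
RDbase [629.1 233.    8. ]
bin [ 435.4 -501.9   10. ]
disp [766.6 179.5  10. ]
cut [ 752.6 -158.7   10. ]
Y1 [ 444.5 -178.3   48. ]
Y2 [ 372.1 -305.    48. ]
```

```bash
cat >> h.py <<'E'
from scipy.spatial.transform import Rotation as Ro
def go(target,o=None):
    """shift from measured TCP to target, in rows of the tool axes (30 mm units)"""
    o=o or arm.get_obs(); R=Ro.from_rotvec(o['orientation'])
    s=R.inv().apply(np.array(target)-o['ee_pos'])/30
    print('pos',o['ee_pos'].round(1),'F',o['wrist_force'].round(1),'w',round(o['width'],1),'units',s.round(2)); return s
def pt(x,y,zp): return [x,y,zp+arm.pinch_z]
E
python3 - <<'E'
from h import *
print(Ro.from_rotvec(arm.get_obs()['orientation']).as_matrix().round(3))
go(pt(477.6,-292.2,150))
E
```

```text
[[-0.001  0.448 -0.894]
 [ 0.001 -0.894 -0.448]
 [-1.    -0.002  0.   ]]
pos [ 291.1 -580.7  291.3] F [0.1 0.7 0.1] w 87.0 units [ 3.02 -5.81 -9.87]
```

>>> apply_moves(xyz=[[0.3,-0.58,-0.98],[0.3,-0.58,-0.98],[0.3,-0.58,-0.98],[0.3,-0.58,-0.98],[0.3,-0.58,-0.98],[0.3,-0.58,-0.98],[0.3,-0.58,-0.98],[0.3,-0.58,-0.98],[0.3,-0.58,-0.98],[0.3,-0.58,-0.98]], rotation=[[0,0,0],[0,0,0],[0,0,0],[0,0,0],[0,0,0],[0,0,0],[0,0,0],[0,0,0],[0,0,0],[0,0,0]], grip=1, squeeze=20)

```text
clock: 1.35
ee_pos: [476.4, -292.6, 201.6]
orientation: [1.962, 0.465, -1.964]
wrist_force: [0.2, 0.1, -0.9]
width: 86.9
```

>>> apply_moves(xyz=[[0,0,0],[0,0,0]], rotation=[[0,0,0],[0,0,0]])

```text
clock: 1.6
ee_pos: [475.7, -294.4, 202.1]
orientation: [1.962, 0.464, -1.964]
wrist_force: [0.5, 0.2, 0.4]
width: 87.0
```

Run:
```python
from h import *
go(pt(477.6,-292.2,30))
d=grab('wrist','w1.png'); print(ray(d,d['cx'],d['cy'],True), [proj(d,np.array(p),True).round(0) for p in([477.6,-292.2,48],[444.5,-178.3,48])])
```

```text
pos [ 475.7 -294.4  202.1] F [0.5 0.2 0.4] w 87.0 units [ 4.04 -0.04 -0.1 ]
(array([ 543.36255074, -260.04628681,  293.92940162]), array([-0.24817948, -0.12417177, -0.96072281])) [array([258., 195.]), array([128., 172.])]
```

View pics/w1.png

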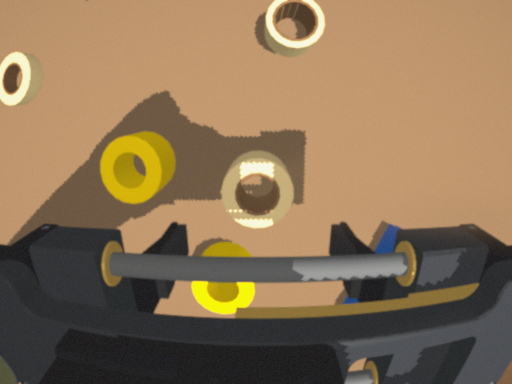

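The wrist view shows the pale tan full wide roll, not yellow, at (258,190), within a few pixels of the prediction. The two yellow rolls are clear of the fingers. Going down.

>>> apply_moves(xyz=[[0.9,0,-0.1],[0.8,0,0],[0.7,0,0],[0.6,0,0],[0.5,0,0],[0.3,0,0],[0.2,0,0],[0,0,0],[0,0,0]], rotation=[[0,0,0],[0,0,0],[0,0,0],[0,0,0],[0,0,0],[0,0,0],[0,0,0],[0,0,0],[0,0,0]])

```text
clock: 2.78
ee_pos: [479.2, -292.6, 82.8]
orientation: [1.963, 0.464, -1.962]
wrist_force: [0.5, -0.6, 0.3]
width: 87.1
```

Run:
```python
from h import *
go(pt(477.6,-292.2,30))
d=grab('wrist','w2.png')
cv2.imwrite('pics/w2s.png',d['color'][100:330,60:450,::-1])
```

```text
pos [ 479.2 -292.6   82.8] F [ 0.5 -0.6  0.3] w 87.1 units [ 0.06 -0.04  0.04]
```

View pics/w2s.png

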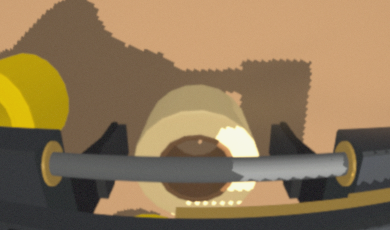

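The roll sits between the two fingers, with its hole at crop (197,167). Now I'll close, lift and carry it.

>>> apply_moves(xyz=[[0,0,0],[0,0,0],[0,0,0],[0,0,0],[0,0,0],[0,0,0]], rotation=[[0,0,0],[0,0,0],[0,0,0],[0,0,0],[0,0,0],[0,0,0]], grip=-1, squeeze=20)

```text
clock: 3.58
ee_pos: [478.8, -292.4, 82.3]
orientation: [1.963, 0.464, -1.963]
wrist_force: [-0.4, 0.2, 2.1]
width: 63.3
```

>>> apply_moves(xyz=[[-0.3,0,0],[-0.6,0,0],[-0.8,0,0],[-0.8,0,0],[-0.8,0,0],[-0.4,0,0],[0,0,0]], rotation=[[0,0,0],[0,0,0],[0,0,0],[0,0,0],[0,0,0],[0,0,0],[0,0,0]])

```text
clock: 4.45
ee_pos: [479.3, -292.7, 194.6]
orientation: [1.964, 0.462, -1.96]
wrist_force: [-1.0, 0.2, -1.3]
width: 63.3
```

Run:
```python
from h import *
o=arm.get_obs();go(pt(625.5,7,138)); go(pt(625.3,-253.5,150));d=grab('wrist','w3.png')
```

```text
pos [ 479.3 -292.7  194.6] F [-1.   0.2 -1.3] w 63.3 units [ 0.18 -6.75 -8.83]
pos [ 479.3 -292.7  194.6] F [-1.   0.2 -1.3] w 63.3 units [-0.21  1.01 -4.94]
```

View pics/w3.png

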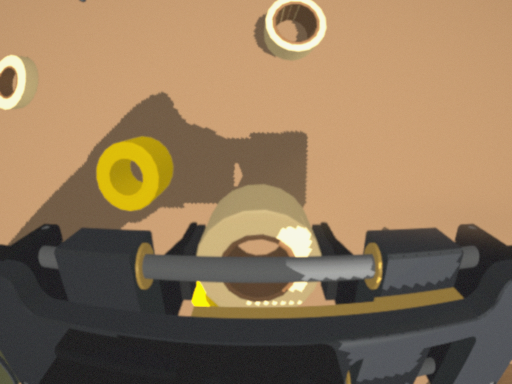

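The roll is held and upright at (258,270). I'll carry it to the square holder at bottom height ~112 mm, above the 72 mm post.

>>> apply_moves(xyz=[[0,-0.67,-0.88],[0,-0.67,-0.88],[0,-0.67,-0.88],[0,-0.67,-0.88],[0,-0.67,-0.88],[0,-0.67,-0.88],[0,-0.67,-0.88],[0,-0.67,-0.88],[0,-0.67,-0.88],[0,-0.67,-0.88]], rotation=[[0,0,0],[0,0,0],[0,0,0],[0,0,0],[0,0,0],[0,0,0],[0,0,0],[0,0,0],[0,0,0],[0,0,0]])

```text
clock: 5.75
ee_pos: [624.4, 6.5, 191.6]
orientation: [1.961, 0.465, -1.966]
wrist_force: [0.9, -0.5, -0.6]
width: 63.1
```

>>> apply_moves(xyz=[[0,0,0],[0,0,0]], rotation=[[0,0,0],[0,0,0]])

```text
clock: 6.0
ee_pos: [624.0, 4.8, 192.0]
orientation: [1.96, 0.464, -1.965]
wrist_force: [0.2, -0.2, -0.5]
width: 63.1
```

Run:
```python
from h import *
o=arm.get_obs();go(pt(625.5,7,39.5)); print(Ro.from_rotvec(o['orientation']).as_matrix().round(3))
a=grab('scene','s3.png'); b=grab('top','t3.png'); 
x=cv2.resize(a['color'][100:260,200:400],(400,320)); y=cv2.resize(b['color'][90:250,120:320],(400,320))
cv2.imwrite('pics/st3.png',np.hstack([x,y])[:,:,::-1])
```

```text
pos [624.    4.8 192. ] F [ 0.2 -0.2 -0.5] w 63.1 units [ 3.38 -0.04 -0.09]
[[-0.002  0.448 -0.894]
 [-0.001 -0.894 -0.448]
 [-1.    -0.     0.002]]
```

View pics/st3.png

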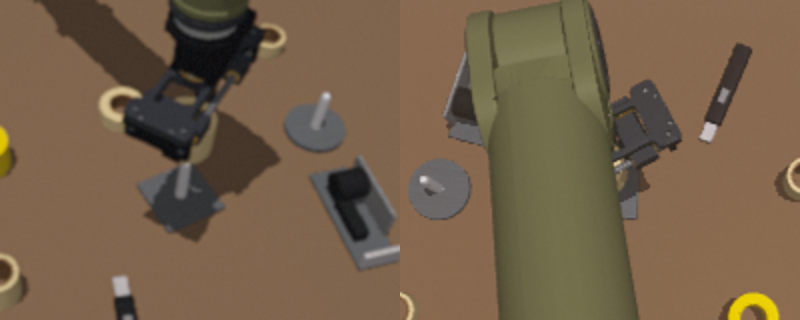

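The carried roll is above the square holder's post (left view). Lowering.

>>> apply_moves(xyz=[[0.6,0,-0.1],[0.6,0,0],[0.6,0,0],[0.5,0,0],[0.4,0,0],[0.3,0,0],[0.2,0,0],[0.1,0,0],[0,0,0]], rotation=[[0,0,0],[0,0,0],[0,0,0],[0,0,0],[0,0,0],[0,0,0],[0,0,0],[0,0,0],[0,0,0]])

```text
clock: 7.22
ee_pos: [627.5, 7.0, 94.4]
orientation: [1.963, 0.464, -1.962]
wrist_force: [0.1, -0.3, -0.9]
width: 63.2
```

Run:
```python
from h import *
go(pt(625.5,7,39.5));d=grab('scene','s4.png')
cv2.imwrite('pics/s4c.png',cv2.resize(d['color'][130:230,240:360,::-1],(480,400),interpolation=2))
```

```text
pos [627.5   7.   94.4] F [ 0.1 -0.3 -0.9] w 63.2 units [ 0.13 -0.03  0.06]
```

View pics/s4c.png

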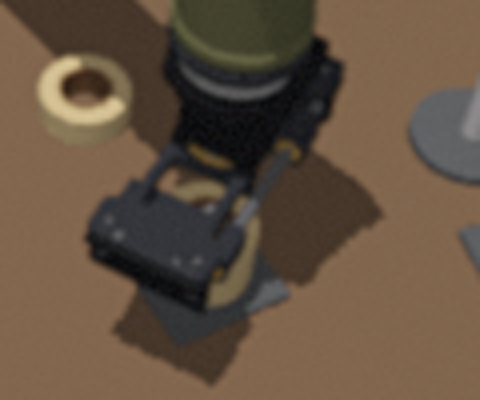

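The roll is around the post with no side force and about 4 mm to go.

>>> apply_moves(xyz=[[0.05,0,0],[0.05,0,0],[0.03,0,0],[0,0,0]], rotation=[[0,0,0],[0,0,0],[0,0,0],[0,0,0]])

```text
clock: 7.78
ee_pos: [627.4, 6.9, 90.4]
orientation: [1.963, 0.464, -1.963]
wrist_force: [-0.4, -1.0, -0.4]
width: 63.5
```

>>> apply_moves(xyz=[[0,0,0],[0,0,0],[0,0,0],[0,0,0],[-0.2,0,0],[-0.5,0,0],[-0.8,0,0],[-0.9,0,0],[-0.9,0,0],[-0.5,0,0]], rotation=[[0,0,0],[0,0,0],[0,0,0],[0,0,0],[0,0,0],[0,0,0],[0,0,0],[0,0,0],[0,0,0],[0,0,0]], grip=1)

```text
clock: 9.02
ee_pos: [628.2, 7.2, 207.2]
orientation: [1.966, 0.464, -1.959]
wrist_force: [0.4, 0.0, -0.5]
width: 86.5
```

Run:
```python
from h import *
go(pt(625.3,-253.5,152));d=grab('wrist','w5.png')
```

```text
pos [628.2   7.2 207.2] F [ 0.4  0.  -0.5] w 86.5 units [0.14 7.72 3.98]
```

View pics/w5.png

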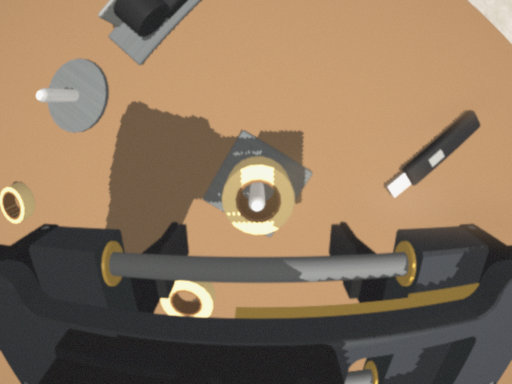

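The full wide roll is flat on the square plate with the post through its hole, at (258,195). Next is the used wide roll.

>>> apply_moves(xyz=[[0,0.77,0.4],[0,0.77,0.4],[0,0.77,0.4],[0,0.77,0.4],[0,0.77,0.4],[0,0.77,0.4],[0,0.77,0.4],[0,0.77,0.4],[0,0.77,0.4],[0,0.77,0.4]], rotation=[[0,0,0],[0,0,0],[0,0,0],[0,0,0],[0,0,0],[0,0,0],[0,0,0],[0,0,0],[0,0,0],[0,0,0]])

```text
clock: 10.32
ee_pos: [623.3, -254.0, 203.6]
orientation: [1.962, 0.465, -1.964]
wrist_force: [0.6, -0.6, 0.5]
width: 87.0
```

>>> apply_moves(xyz=[[0,0,0],[0,0,0]], rotation=[[0,0,0],[0,0,0]])

```text
clock: 10.58
ee_pos: [623.8, -251.7, 204.0]
orientation: [1.963, 0.467, -1.963]
wrist_force: [-0.1, 0.6, 0.2]
width: 87.1
```

Run:
```python
from h import *
go(pt(625.3,-253.5,30));d=grab('wrist','w6.png');print(proj(d,np.array([625.3,-253.5,48]),True))
```

```text
pos [ 623.8 -251.7  204. ] F [-0.1  0.6  0.2] w 87.1 units [ 4.1   0.08 -0.02]
[261.8808511  197.15073039]
```

View pics/w6.png

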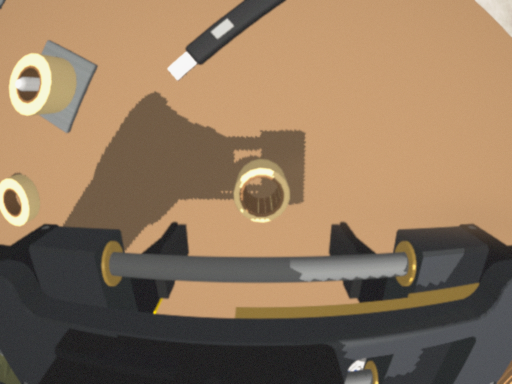

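The used wide roll is at (262,193), as predicted (262,197), and the fingers are clear.

>>> apply_moves(xyz=[[0.9,0.08,-0.08],[0.8,0,0],[0.8,0,0],[0.6,0,0],[0.5,0,0],[0.3,0,0],[0.2,0,0],[0,0,0],[0,0,0]], rotation=[[0,0,0],[0,0,0],[0,0,0],[0,0,0],[0,0,0],[0,0,0],[0,0,0],[0,0,0],[0,0,0]])

```text
clock: 11.75
ee_pos: [627.3, -254.5, 82.0]
orientation: [1.963, 0.464, -1.962]
wrist_force: [0.7, -0.6, -0.7]
width: 86.9
```

>>> apply_moves(xyz=[[0,0,0],[0,0,0],[0,0,0],[0,0,0],[0,0,0],[0,0,0],[0,0,0],[0,0,0]], rotation=[[0,0,0],[0,0,0],[0,0,0],[0,0,0],[0,0,0],[0,0,0],[0,0,0],[0,0,0]], grip=-1, squeeze=20)

```text
clock: 12.75
ee_pos: [626.8, -254.3, 81.4]
orientation: [1.963, 0.465, -1.963]
wrist_force: [-0.2, 0.6, -0.4]
width: 49.1
```

>>> apply_moves(xyz=[[-0.3,0,0],[-0.6,0,0],[-0.8,0,0],[-0.9,0,0],[-0.9,0,0],[-0.6,0,0],[0,0,0]], rotation=[[0,0,0],[0,0,0],[0,0,0],[0,0,0],[0,0,0],[0,0,0],[0,0,0]])

```text
clock: 13.62
ee_pos: [627.9, -254.7, 206.8]
orientation: [1.965, 0.462, -1.959]
wrist_force: [0.2, -0.1, -0.7]
width: 49.1
```

Run:
```python
from h import *
go(pt(628.7,233.5,153))
```

```text
pos [ 627.9 -254.7  206.8] F [ 0.2 -0.1 -0.7] w 49.1 units [  0.07 -14.53  -7.32]
```

>>> apply_moves(xyz=[[0,-0.73,-0.37],[0,-0.73,-0.37],[0,-0.73,-0.37],[0,-0.73,-0.37],[0,-0.73,-0.37],[0,-0.73,-0.37],[0,-0.73,-0.37],[0,-0.73,-0.37],[0,-0.73,-0.37],[0,-0.73,-0.37]], rotation=[[0,0,0],[0,0,0],[0,0,0],[0,0,0],[0,0,0],[0,0,0],[0,0,0],[0,0,0],[0,0,0],[0,0,0]])

```text
clock: 14.88
ee_pos: [627.3, -5.9, 204.0]
orientation: [1.961, 0.467, -1.962]
wrist_force: [0.1, -0.7, -1.0]
width: 48.9
```

>>> apply_moves(xyz=[[0,-0.72,-0.36],[0,-0.72,-0.36],[0,-0.72,-0.36],[0,-0.72,-0.36],[0,-0.72,-0.36],[0,-0.72,-0.36],[0,-0.72,-0.36],[0,-0.72,-0.36],[0,-0.72,-0.36],[0,-0.72,-0.36]], rotation=[[0,0,0],[0,0,0],[0,0,0],[0,0,0],[0,0,0],[0,0,0],[0,0,0],[0,0,0],[0,0,0],[0,0,0]])

```text
clock: 16.12
ee_pos: [626.3, 235.2, 204.0]
orientation: [1.961, 0.466, -1.962]
wrist_force: [0.6, -0.8, -0.8]
width: 48.8
```

>>> apply_moves(xyz=[[0,0,0],[0,0,0]], rotation=[[0,0,0],[0,0,0]])

```text
clock: 16.38
ee_pos: [627.3, 232.2, 204.0]
orientation: [1.961, 0.463, -1.963]
wrist_force: [0.4, -0.0, -0.1]
width: 48.9
```

Run:
```python
from h import *
go(pt(628.7,233.5,38.5));d=grab('wrist','w7.png')
```

```text
pos [627.3 232.2 204. ] F [ 0.4 -0.  -0.1] w 48.9 units [ 3.82 -0.02 -0.06]
```

View pics/w7.png

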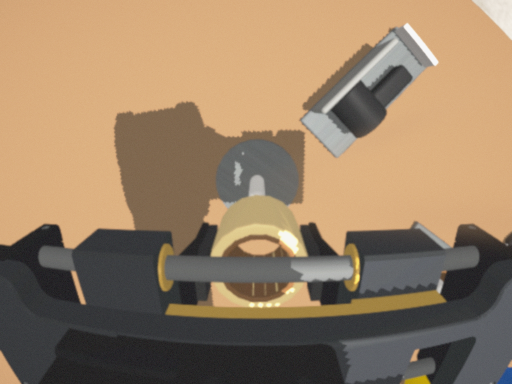

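The roll is held at (260,265), lined up laterally with the round holder's post at (257,185). Lowering.

>>> apply_moves(xyz=[[0.7,0,-0.1],[0.7,0,0],[0.7,0,0],[0.6,0,0],[0.4,0,0],[0.3,0,0],[0.2,0,0],[0.1,0,0],[0,0,0],[0,0,0]], rotation=[[0,0,0],[0,0,0],[0,0,0],[0,0,0],[0,0,0],[0,0,0],[0,0,0],[0,0,0],[0,0,0],[0,0,0]])

```text
clock: 17.68
ee_pos: [630.6, 234.1, 93.8]
orientation: [1.964, 0.465, -1.962]
wrist_force: [0.6, -0.1, -0.3]
width: 48.8
```

Run:
```python
from h import *
go(pt(628.7,233.5,38.5))
```

```text
pos [630.6 234.1  93.8] F [ 0.6 -0.1 -0.3] w 48.8 units [ 0.14 -0.01  0.07]
```

>>> apply_moves(xyz=[[0.05,0,0],[0.05,0,0],[0.04,0,0],[0,0,0]], rotation=[[0,0,0],[0,0,0],[0,0,0],[0,0,0]])

```text
clock: 18.18
ee_pos: [630.4, 234.0, 89.4]
orientation: [1.963, 0.464, -1.963]
wrist_force: [-1.3, 0.1, 1.6]
width: 48.9
```

>>> apply_moves(xyz=[[0,0,0],[0,0,0],[0,0,0],[0,0,0],[-0.2,0,0],[-0.5,0,0],[-0.8,0,0],[-0.9,0,0],[-0.9,0,0],[-0.5,0,0]], rotation=[[0,0,0],[0,0,0],[0,0,0],[0,0,0],[0,0,0],[0,0,0],[0,0,0],[0,0,0],[0,0,0],[0,0,0]], grip=1)

```text
clock: 19.42
ee_pos: [631.1, 234.5, 206.1]
orientation: [1.966, 0.465, -1.959]
wrist_force: [0.5, 0.2, 0.5]
width: 87.0
```

Run:
```python
from h import *
go(pt(467.7,282.6,153));d=grab('wrist','w8.png')
```

```text
pos [631.1 234.5 206.1] F [0.5 0.2 0.5] w 87.0 units [ 0.05 -3.88  4.15]
```

View pics/w8.png

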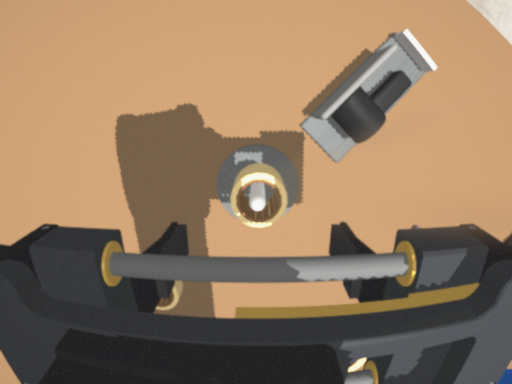

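The used wide roll is on the round holder's post, at (258,195). Now the used narrow roll.

>>> apply_moves(xyz=[[0,-0.64,0.69],[0,-0.65,0.69],[0,-0.65,0.69],[0,-0.65,0.69],[0,-0.65,0.69],[0,-0.64,0.7],[0,0,0],[0,0,0]], rotation=[[0,0,0],[0,0,0],[0,0,0],[0,0,0],[0,0,0],[0,0,0],[0,0,0],[0,0,0]])

```text
clock: 20.48
ee_pos: [467.5, 281.7, 203.0]
orientation: [1.963, 0.463, -1.963]
wrist_force: [0.8, -0.7, 1.3]
width: 87.0
```

Run:
```python
from h import *
go(pt(467.7,282.6,23));d=grab('wrist','w9.png');print(proj(d,np.array([467.7,282.6,25]),True),proj(d,np.array([467.7,282.6,0]),True))
im=d['color'];hsv=cv2.cvtColor(im,cv2.COLOR_RGB2HSV)
cv2.imwrite('pics/w9c.png',im[120:310,130:380,::-1])
```

```text
pos [467.5 281.7 203. ] F [ 0.8 -0.7  1.3] w 87.0 units [ 4.3  -0.03 -0.02]
[258.01998241 190.25451118] [258.03060981 183.69915419]
```

View pics/w9c.png

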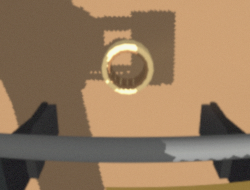

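The ring is centred at (258,188) against a predicted (258,190). Descending.

>>> apply_moves(xyz=[[0.9,0,-0.08],[0.8,0,0],[0.8,0,0],[0.6,0,0],[0.5,0,0],[0.4,0,0],[0.2,0,0],[0.05,0,0],[0,0,0],[0,0,0]], rotation=[[0,0,0],[0,0,0],[0,0,0],[0,0,0],[0,0,0],[0,0,0],[0,0,0],[0,0,0],[0,0,0],[0,0,0]])

```text
clock: 21.78
ee_pos: [469.4, 283.5, 76.2]
orientation: [1.964, 0.465, -1.962]
wrist_force: [-0.1, -0.5, -0.3]
width: 86.8
```

>>> apply_moves(xyz=[[0,0,0],[0,0,0],[0,0,0],[0,0,0],[0,0,0],[0,0,0],[0,0,0],[0,0,0]], rotation=[[0,0,0],[0,0,0],[0,0,0],[0,0,0],[0,0,0],[0,0,0],[0,0,0],[0,0,0]], grip=-1, squeeze=20)

```text
clock: 22.78
ee_pos: [469.0, 283.3, 75.6]
orientation: [1.963, 0.464, -1.963]
wrist_force: [-0.9, -0.2, -0.1]
width: 49.9
```

>>> apply_moves(xyz=[[-0.3,0,0],[-0.6,0,0],[-0.9,0,0],[-0.9,0,0],[-0.9,0,0],[-0.6,0,0],[0,0,0]], rotation=[[0,0,0],[0,0,0],[0,0,0],[0,0,0],[0,0,0],[0,0,0],[0,0,0]])

```text
clock: 23.65
ee_pos: [469.8, 283.8, 203.5]
orientation: [1.967, 0.465, -1.959]
wrist_force: [1.2, -0.2, -0.6]
width: 50.0
```

Run:
```python
from h import *
go(pt(630,233.8,153))
```

```text
pos [469.8 283.8 203.5] F [ 1.2 -0.2 -0.6] w 50.0 units [ 0.    3.88 -4.03]
```

>>> apply_moves(xyz=[[0,0.65,-0.67],[0,0.65,-0.67],[0,0.65,-0.67],[0,0.65,-0.67],[0,0.64,-0.67],[0,0.64,-0.68],[0,0,0],[0,0,0]], rotation=[[0,0,0],[0,0,0],[0,0,0],[0,0,0],[0,0,0],[0,0,0],[0,0,0],[0,0,0]])

```text
clock: 24.65
ee_pos: [628.2, 233.9, 200.4]
orientation: [1.96, 0.466, -1.965]
wrist_force: [0.5, 0.3, -0.5]
width: 50.1
```

Run:
```python
from h import *
go([630,233.8,131.6])
d=grab('wrist','w10.png')
cv2.imwrite('pics/w10c.png',d['color'][120:310,130:380,::-1])
```

```text
pos [628.2 233.9 200.4] F [ 0.5  0.3 -0.5] w 50.1 units [ 2.29  0.03 -0.06]
```

View pics/w10c.png

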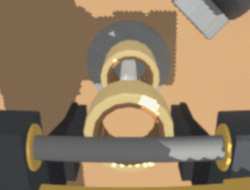

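The narrow roll is held upright and in line with the post and the wide roll below. Lowering.

>>> apply_moves(xyz=[[0.5,0,-0.03],[0.5,0,0],[0.4,0,0],[0.3,0,0],[0.2,0,0],[0.2,0,0],[0.1,0,0],[0,0,0],[0,0,0]], rotation=[[0,0,0],[0,0,0],[0,0,0],[0,0,0],[0,0,0],[0,0,0],[0,0,0],[0,0,0],[0,0,0]])

```text
clock: 25.82
ee_pos: [630.3, 233.9, 136.0]
orientation: [1.963, 0.465, -1.962]
wrist_force: [0.6, -0.0, -0.4]
width: 49.5
```

Run:
```python
from h import *
go([630,233.8,131.6])
```

```text
pos [630.3 233.9 136. ] F [ 0.6 -0.  -0.4] w 49.5 units [ 0.15 -0.    0.01]
```

>>> apply_moves(xyz=[[0.05,0,0],[0.05,0,0],[0.05,0,0],[0,0,0]], rotation=[[0,0,0],[0,0,0],[0,0,0],[0,0,0]])

```text
clock: 26.32
ee_pos: [630.2, 233.9, 131.6]
orientation: [1.963, 0.464, -1.963]
wrist_force: [-1.8, -0.5, 3.7]
width: 50.1
```

>>> apply_moves(xyz=[[0,0,0],[0,0,0],[0,0,0],[0,0,0],[-0.2,0,0],[-0.5,0,0],[-0.7,0,0],[-0.7,0,0],[-0.5,0,0],[0,0,0]], rotation=[[0,0,0],[0,0,0],[0,0,0],[0,0,0],[0,0,0],[0,0,0],[0,0,0],[0,0,0],[0,0,0],[0,0,0]], grip=1)

```text
clock: 27.58
ee_pos: [630.9, 234.3, 211.3]
orientation: [1.966, 0.465, -1.959]
wrist_force: [-0.3, 0.2, 0.2]
width: 86.8
```

Run:
```python
from h import *
go(pt(468.9,21,153))
```

```text
pos [630.9 234.3 211.3] F [-0.3  0.2  0.2] w 86.8 units [0.22 3.93 8.01]
```

>>> apply_moves(xyz=[[0,0.4,0.8],[0,0.4,0.8],[0,0.4,0.8],[0,0.4,0.8],[0,0.4,0.8],[0,0.4,0.8],[0,0.4,0.8],[0,0.4,0.8],[0,0.4,0.8],[0,0.35,0.8]], rotation=[[0,0,0],[0,0,0],[0,0,0],[0,0,0],[0,0,0],[0,0,0],[0,0,0],[0,0,0],[0,0,0],[0,0,0]])

```text
clock: 28.82
ee_pos: [467.6, 19.5, 208.4]
orientation: [1.962, 0.465, -1.964]
wrist_force: [-0.2, -0.2, -0.0]
width: 87.0
```

>>> apply_moves(xyz=[[0,0,0],[0,0,0]], rotation=[[0,0,0],[0,0,0]])

```text
clock: 29.08
ee_pos: [469.0, 21.0, 209.0]
orientation: [1.963, 0.465, -1.962]
wrist_force: [0.3, -0.9, 0.0]
width: 87.3
```

Run:
```python
from h import *
go(pt(468.9,21,23));d=grab('wrist','w11.png');print(proj(d,np.array([468.9,21,25]),True))
```

```text
pos [469.  21. 209.] F [ 0.3 -0.9  0. ] w 87.3 units [4.5 0.  0. ]
[258.90163114 189.28429563]
```

View pics/w11.png

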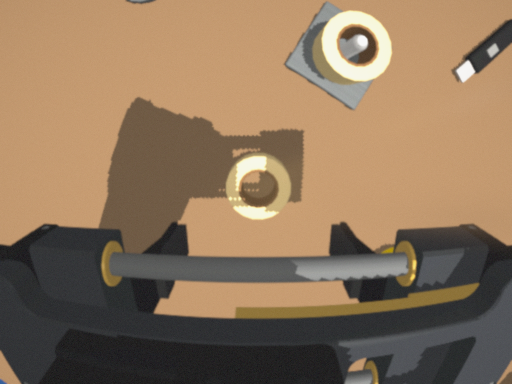

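The full narrow roll is at (258,186), as predicted, and the fingers are clear.

>>> apply_moves(xyz=[[0.9,0,0],[0.9,0,0],[0.8,0,0],[0.7,0,0],[0.5,0,0],[0.4,0,0],[0.2,0,0],[0.05,0,0],[0,0,0],[0,0,0]], rotation=[[0,0,0],[0,0,0],[0,0,0],[0,0,0],[0,0,0],[0,0,0],[0,0,0],[0,0,0],[0,0,0],[0,0,0]])

```text
clock: 30.38
ee_pos: [469.1, 20.3, 76.2]
orientation: [1.964, 0.464, -1.962]
wrist_force: [0.1, 0.2, 0.3]
width: 87.0
```

>>> apply_moves(xyz=[[0,0,0],[0,0,0],[0,0,0],[0,0,0],[0,0,0],[0,0,0]], rotation=[[0,0,0],[0,0,0],[0,0,0],[0,0,0],[0,0,0],[0,0,0]], grip=-1, squeeze=20)

```text
clock: 31.12
ee_pos: [468.7, 20.3, 75.7]
orientation: [1.963, 0.464, -1.963]
wrist_force: [-0.4, 0.1, 1.5]
width: 63.8
```

>>> apply_moves(xyz=[[-0.3,0,0],[-0.6,0,0],[-0.9,0,0],[-0.9,0,0],[-0.9,0,0],[-0.6,0,0],[0,0,0]], rotation=[[0,0,0],[0,0,0],[0,0,0],[0,0,0],[0,0,0],[0,0,0],[0,0,0]])

```text
clock: 32.0
ee_pos: [469.6, 20.4, 203.3]
orientation: [1.966, 0.463, -1.959]
wrist_force: [1.1, 0.9, -1.0]
width: 63.9
```

Run:
```python
from h import *
go(pt(627,7,153))
```

```text
pos [469.6  20.4 203.3] F [ 1.1  0.9 -1. ] w 63.9 units [-0.01  2.75 -4.49]
```

>>> apply_moves(xyz=[[0,0.46,-0.75],[0,0.46,-0.75],[0,0.46,-0.75],[0,0.46,-0.75],[0,0.46,-0.75],[0,0.45,-0.74],[0,0,0],[0,0,0]], rotation=[[0,0,0],[0,0,0],[0,0,0],[0,0,0],[0,0,0],[0,0,0],[0,0,0],[0,0,0]])

```text
clock: 33.0
ee_pos: [625.0, 7.2, 200.5]
orientation: [1.96, 0.466, -1.965]
wrist_force: [-0.7, -0.2, -1.7]
width: 64.1
```

Run:
```python
from h import *
go([627,7,131.7])
d=grab('wrist','w12.png')
cv2.imwrite('pics/w12c.png',d['color'][120:310,130:380,::-1])
```

```text
pos [625.    7.2 200.5] F [-0.7 -0.2 -1.7] w 64.1 units [ 2.29  0.04 -0.06]
```

View pics/w12c.png

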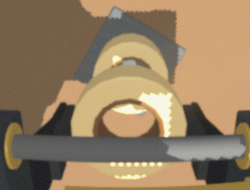

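The narrow roll is held in line above the wide roll and the post. Lowering.

>>> apply_moves(xyz=[[0.5,0,-0.03],[0.5,0,0],[0.4,0,0],[0.3,0,0],[0.2,0,0],[0.2,0,0],[0.1,0,0],[0,0,0],[0,0,0]], rotation=[[0,0,0],[0,0,0],[0,0,0],[0,0,0],[0,0,0],[0,0,0],[0,0,0],[0,0,0],[0,0,0]])

```text
clock: 34.17
ee_pos: [627.1, 7.4, 136.0]
orientation: [1.963, 0.464, -1.962]
wrist_force: [0.5, 0.0, -0.8]
width: 64.0
```

>>> apply_moves(xyz=[[0.05,0,0],[0.05,0,0],[0.05,0,0],[0,0,0]], rotation=[[0,0,0],[0,0,0],[0,0,0],[0,0,0]])

```text
clock: 34.67
ee_pos: [626.9, 7.3, 131.7]
orientation: [1.963, 0.464, -1.963]
wrist_force: [-1.3, -0.0, 4.5]
width: 63.7
```

Seated, with light contact at the expected height. I'll release, rise and back off so the cameras can see both stacks.

>>> apply_moves(xyz=[[0,0,0],[0,0,0],[0,0,0],[0,0,0],[-0.2,0,0],[-0.5,0,0],[-0.8,0,0],[-0.9,0,0],[-0.9,0,0],[-0.4,0,0]], rotation=[[0,0,0],[0,0,0],[0,0,0],[0,0,0],[0,0,0],[0,0,0],[0,0,0],[0,0,0],[0,0,0],[0,0,0]], grip=1)

```text
clock: 35.92
ee_pos: [627.8, 7.6, 245.1]
orientation: [1.966, 0.463, -1.958]
wrist_force: [1.1, 0.5, -0.4]
width: 87.0
```

>>> apply_moves(xyz=[[0,0.9,0.5],[0,0.9,0.5],[0,0.9,0.5],[0,0.9,0.5],[0,0.9,0.5],[0,0.9,0.5],[0,0.9,0.5],[0,0.9,0.5],[0,0,0],[0,0,0]], rotation=[[0,0,0],[0,0,0],[0,0,0],[0,0,0],[0,0,0],[0,0,0],[0,0,0],[0,0,0],[0,0,0],[0,0,0]])

```text
clock: 37.17
ee_pos: [616.5, -238.4, 242.0]
orientation: [1.963, 0.467, -1.963]
wrist_force: [-0.1, 0.1, 1.1]
width: 87.0
```

Run:
```python
from h import *
a=grab('scene','s9.png'); b=grab('top','t9.png')
x=cv2.resize(a['color'][90:250,240:440],(500,400)); y=cv2.resize(b['color'][90:250,100:220],(300,400))
cv2.imwrite('pics/st9.png',np.hstack([x,y])[:,:,::-1])
hsv=cv2.cvtColor(b['color'],cv2.COLOR_RGB2HSV); m=((hsv[...,2]>165)&(hsv[...,1]<140)&(hsv[...,1]>45)).astype('uint8')
for n,p,D in(('full',[625.5,7,81],64),('used',[628.7,233.5,81],50)):
    c=proj(b,np.array(p)); k=np.zeros_like(m); cv2.circle(k,tuple(int(v) for v in c),18,1,-1)
    e=cv2.fitEllipse(cv2.convexHull(cv2.findNonZero(k*m))); w=onz(b,*e[0],81)
    print(n,w.round(1),np.array(e[1])*np.linalg.norm(onz(b,e[0][0]+1,e[0][1],81)-w))
# bystanders unchanged?
t0=load('top0.png')['color'].astype(int)
for n,u,v,r in(('bin',657,390,50),('disp',250,210,40),('cut',443,212,35),('Y1',463,389,20),('Y2',545,433,20)):
    u,v,r=[int(q*.64) for q in(u,v,r)]; print(n,np.abs(t0-b['color'])[v-r:v+r,u-r:u+r].mean().round(1))
```

```text
full [625.2   5.6  81. ] [61.788189   68.27348764]
used [628.9 232.8  81. ] [47.4524136 49.5082651]
bin 7.1
disp 7.0
cut 6.7
Y1 8.3
Y2 63.5
```

View pics/st9.png

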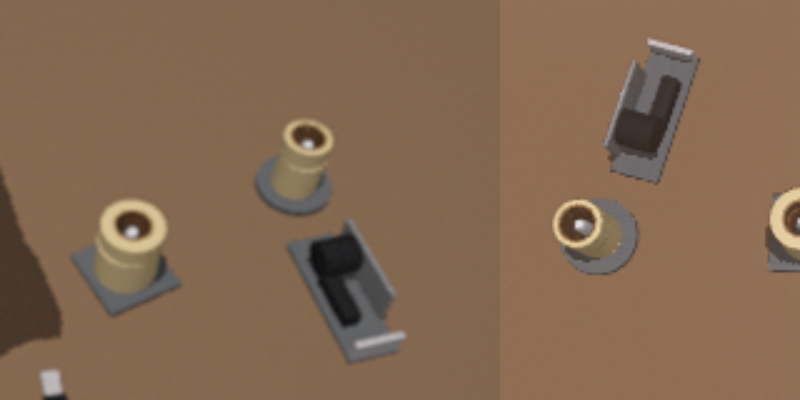

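Both stacks stand straight with the post tips inside the upper holes. The large Y2 difference is probably the arm blocking the top view, so I'll check it in the scene camera.

Run:
```python
from h import *
for f in('scene0.png','s9.png'):
    h=cv2.cvtColor(load(f)['color'],cv2.COLOR_RGB2HSV)
    m=((abs(h[...,0].astype(int)-27)<5)&(h[...,1]>200)&(h[...,2]>110)).astype('uint8')
    n,l,s,c=cv2.connectedComponentsWithStats(m); print(f,[(c[i].round(1).tolist(),int(s[i,4])) for i in range(1,n) if s[i,4]>60])
print(arm.get_obs()['joint_vel'].round(3));
```

```text
scene0.png [([430.4, 2.8], 134), ([134.9, 177.0], 577), ([191.9, 175.5], 569)]
s9.png [([430.4, 2.9], 135), ([134.5, 176.3], 550), ([196.6, 180.6], 67)]
[-0.001 -0.001 -0.001  0.001  0.004 -0.001  0.002]
```

Each yellow roll is unmoved in the view that isn't blocked: Y2 in the scene camera, Y1 in the top camera.

```bash
python3 -c "
from cell import arm; print(arm.job_done())"
```

```text
the job is handed in; nothing more can be done
None
```

All four rolls are on their holders, and I handed the job in at about 37 s on the robot's clock. The two full rolls are on the square base and the two part-used rolls on the round base, with the wide roll at the bottom and the narrow one flat on top of each.

- **Placement:** in the last pictures both stacks stand upright with the post tip visible inside the upper hole. The top rolls measured within about 2 mm of the post axes: (625, 6) on the square holder and (629, 233) on the round one. One of the full stack's measured diameters came out at 68 mm against the true 64 mm, probably because the mask caught some of its side.
- **Forces:** the wrist readings at the end of each move never exceeded about 5 N.
- **Bystanders:** the bin, dispenser, cutter and one yellow roll look unchanged from the top camera. The other yellow roll failed that check, with a large difference, most likely because the arm blocked the view. In the scene camera it is within 1 pixel of where it started.

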